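# Stand up look-alike jaw blocks to find the marked one and set it aside

## Robot

A 6-joint arm with a two-finger parallel gripper is mounted at the origin on a cart in front of the work surface, level with it; the furniture and walls round the work are solid. World frame = base frame: x ahead of the robot, y to its left, z up, the work surface at z = 0. Lengths are in mm, angles in rad, forces in N, time in s.
With the tool pointing down it reaches from about 375 to 750 mm from the base axis. Payload 9 kg.
Tool frame: the origin (TCP) lies on the centre line of the jaws, within the pads' length; the fingertips stand 17 mm ahead of it and the grasp point (between the pads) lies 2 mm behind it (bot.tcp_to_tips is the distance from the TCP to the fingertips, in mm); z points along the fingers, y is the line along which they close (so a half turn about z gives the same grasp; the last joint's range is limited). The gripper opens to 85 mm and grips with 20 to 120 N. Pads are 22 mm wide; open, the fingers measure 114 mm over their backs; the gripper's body (76 mm by 85 mm) begins 54 mm behind the grasp point. The pads swing forward as they close: fully open they stand 13 mm farther back than shut.
Start: joints at [-0.218, 0.104, 0.097, 1.564, 0, 1.353], TCP at [600.029, 0.003, 248.331] pointing down, gripper open.
Joint ranges: [-2.99, 2.99], [-0.84, 1.86], [-1.1, 1.16], [-1.84, 2.11], [-1.51, 1.56], [-3.14, 3.14]. Speed limits (rad/s): [2.22, 2.22, 2.57, 3.14, 3.14, 3.14].

## Interface

Orientations are given as a 3x3 rotation matrix whose columns are the frame's x, y, z axes.
In Python, from cell import bot gives the robot as it stands.
- The arm moves only by the tool apply_moves, never from a script. Its argument "plan" is a list that holds one entry, the list of rows, each a list of 7 numbers: the shift along the tool's x, y, z in mm, then the turn, a rotation vector about the tool's x, y, z in rad, then the finger opening in mm, from 0 to 85.4. A call has 1 to 10 rows; each row shifts and turns the commanded pose from where the row before left it, along the tool's axes as they then stand; what a row does not reach is not made up. A row lasts 1/8 s, in which the tool goes at most 62.5 mm and 10.7 degrees, less where a joint would pass 70% of its speed; a pose out of reach is approached as far as the arm can. A call with a gripper value outside its range is refused whole. The fingers move at their own pace and stop on an object; "squeeze" is the grip in N (left out, the last holds). Time passes only in rows, so rows that do not move let the fingers close. It gives the time, the measured TCP pose, the force, the opening and the grip force at its end, in the units of the state.
- bot.sense(): the state, without advancing time (a new reading comes with each control period).
- bot.grab_frame(name): name is "scene" or "side" or "wrist"; returns the picture (384x512x3 uint8, red, green, blue); there is no depth.
- bot.get_calibration(name): a dict with "K" (3x3 intrinsics, pixels), "distortion" ([k1, k2, p1, p2, k3] as OpenCV has them; the pictures are not rectified), "cam_to_world" (4x4, takes a point from camera to world coordinates); the wrist camera has in their place "hand_eye" (4x4, takes a point from camera to tool coordinates, whose origin is the TCP and whose axes are the flange's). Camera axes: x right, y down, z forward; pixel columns grow to the right and rows downward; lengths in mm; the calibration is good to about 2 mm. A picture is of the moment at which its call begins: read the wrist's pose just before it. get_calibration takes no time and is no camera call.
- bot.close_job(): hands the job in; it is judged then, once.
The state is a dict: "t": time; "joints": joint angles; "joint_velocities": joint speeds; "joint_torque": joint torques, N m; "tool_pos": TCP position; "tool_rot": TCP orientation; "force": force on the tool from outside, world axes, zero at the start; "torque": the same for the moment, N m; "grip_width": opening from 0.0 (shut) to 1.0 (fully open); "gripper_force": force on a finger pad.
Only numpy, scipy, OpenCV 4.12 (cv2) and the standard library are available. Lean on these libraries where they do the work, as an engineer would, in place of code of your own. Each camera call takes 0.05 s, during which the arm holds its last target. There are 200 camera calls.

## Task

One of the three steel-grey jaw blocks has been checked already and stands on end at the left; of the two still lying flat, one has a yellow cross painted on its underside. Tip both of these up on end about where they lie, so that all three stand on the bench together and their undersides can be compared; then take the one with the cross and lay it flat inside the red tray with the cross facing up, leaving the other two standing. Set the blocks down gently without dropping or toppling any, and leave the pliers, masking tape, tape measure and paint marker where they are.

Things in the scene. Friction and masses are not known exactly. Their poses are not given: they have to be found in the camera images.
- block_a: A steel-grey vice-jaw block 90 mm long (own x), 44 wide (y), 36 thick (z), 0.25 to 0.5 kg; two 11 mm holes through its thickness, 28 mm either side of the middle, dark-ringed on top. Origin: centre of the underside; own z points from underside to top. Stands 90 mm tall, x vertical, on either 44 x 36 mm end; it starts so. Its underside is plain.
- block_b: Same as block_a, plain underside, but starts lying flat with own z up.
- block_marked: Same size and axes as block_a, starts lying flat with own z up and then looks just like block_b; this is the one with a yellow diagonal paint cross, about 30 mm across, in the middle of its underside (at its origin). The cross faces up when own z points down.
- tray: A shallow open red tray fixed to the bench, 200 x 200 mm outside, 192 x 192 mm inside; rounded rim 17 mm above the bench, inner floor about 4 mm above it. Origin at the centre of its underside; own z points up, x and y along its sides.
- pliers: Bystander: a pair of blue-handled pliers lying flat, 170 mm long, 12 mm high; origin at the centre of its underside.
- masking_tape: Bystander: a tan roll of masking tape lying flat, 100 mm across, 24 mm high; origin at the centre of its underside.
- tape_measure: Bystander: a yellow tape measure, 72 x 79 mm, 36 mm high; origin at the centre of its underside.
- paint_marker: Bystander: a yellow paint marker with a black cap lying down, 136 mm long, 15 mm thick; origin at the centre of its underside.

How it is judged (in metres and radians):
On the way:
1. all three blocks stand on end on the bench at the same time, let go, within 160 mm of their starts (angle between the x axis of each of block_a, block_b, block_marked and the z axis of tray, either way round below 0.08 rad and height (world z) of block_a between 0.035 and 0.055 m and horizontal distance between each of block_a, block_b, block_marked and tray above 0.125 m and height (world z) of block_b between 0.035 and 0.055 m and height (world z) of block_marked between 0.035 and 0.055 m and contact force between the fingers and block_a below 0.1 N and contact force between the fingers and block_b below 0.1 N and contact force between the fingers and block_marked below 0.1 N and distance of each of block_a, block_b, block_marked from where it was at the start of the episode below 0.16 m), for 0.2 s.
At the end, for the whole second after the job is handed in: Marked block flat on the tray floor, cross up (0.1 rad), its middle within 80 mm of the tray's middle along each side; both plain blocks stand on end on the bench (0.08 rad), outside the tray, within 160 mm of their starts; all three at rest and let go (angle between the x axis of each of block_a, block_b and the z axis of tray, either way round below 0.08 rad and height (world z) of block_a between 0.035 and 0.055 m and horizontal distance between each of block_a, block_b and tray above 0.125 m and height (world z) of block_b between 0.035 and 0.055 m and distance of each of block_a, block_b from where it was at the start of the episode below 0.16 m and angle between block_marked's own z axis and vertical above 3.04 rad and x of block_marked in the frame of tray between -0.08 and 0.08 m and y of block_marked in the frame of tray between -0.08 and 0.08 m and z of block_marked in the frame of tray between 0.034 and 0.046 m and linear speed of each of block_a, block_b, block_marked below 0.02 m/s and angular speed of each of block_a, block_b, block_marked below 0.2 rad/s and contact force between the fingers and block_a below 0.1 N and contact force between the fingers and block_b below 0.1 N and contact force between the fingers and block_marked below 0.1 N); the robot touches nothing.
It fails at once if a block is dropped or toppled (moves faster than 0.55 m/s while the fingers do not hold it) ((linear speed of block_a above 0.55 m/s and contact force between the fingers and block_a below 0.1 N) or (linear speed of block_b above 0.55 m/s and contact force between the fingers and block_b below 0.1 N) or (linear speed of block_marked above 0.55 m/s and contact force between the fingers and block_marked below 0.1 N)).
It fails at once if the pliers, masking tape, tape measure or paint marker is moved by more than 25 mm (distance of any of pliers, masking_tape, tape_measure, paint_marker from where it was at the start of the episode above 0.025 m).
It also fails if it takes over 72 s, if anything falls off the work surface, if the arm or the gripper's body presses on something with over 40 N, if the wrist force passes 120 N, or if a joint passes its speed limit or range.

## Working session

There is one attempt and no reset: what is moved stays moved. The work goes in short steps, Python scripts to look and compute and a tool call to move; the robot and the scene stay as the last step left them, time stands still between calls to the robot, and variables do not carry over. Pictures are saved under pics/ and viewed, at most 10 in all, crops included, and the job is handed in when it is done.

Besides the shell and the picture viewer there is one more tool, called after "Request:" as name([rows], argument=value, ...), one row to a line, values as JSON. apply_moves: Moves the arm, as the interface text tells. Its arguments: {"type":"object","properties":{"plan":{"type":"array","items":{"type":"array","items":{"type":"array","items":{"type":"number"}}}},"squeeze":{"type":"number"}},"required":["plan"]}

```bash
mkdir -p pics; ls; cat > h.py <<'E'
import numpy as np,cv2
from cell import bot
def ray(cal,uv,T):
    p=cv2.undistortPoints(np.array([[uv]],float),np.array(cal['K']),np.array(cal['distortion']))[0,0]
    d=T[:3,:3]@np.array([p[0],p[1],1]);return T[:3,3],d
def pose(name):
    cal=bot.get_calibration(name)
    if name!='wrist': return cal,np.array(cal['cam_to_world'])
    s=bot.sense();T=np.eye(4);T[:3,:3]=s['tool_rot'];T[:3,3]=s['tool_pos']
    return cal,T@np.array(cal['hand_eye'])
def onplane(cal,T,uv,z):
    o,d=ray(cal,uv,T);return o+d*(z-o[2])/d[2]
def proj(cal,T,P):
    Ti=np.linalg.inv(T);P=np.atleast_2d(P).astype(float)
    return cv2.projectPoints(P,cv2.Rodrigues(Ti[:3,:3])[0],Ti[:3,3],np.array(cal['K']),np.array(cal['distortion']))[0][:,0]
def snap(name,f):
    c=pose(name);im=bot.grab_frame(name);cv2.imwrite('pics/'+f,im[:,:,::-1]);return im,c
E
python3 - <<'E'
from h import *
np.set_printoptions(precision=2,suppress=True)
a,ca=snap('scene','s0.png');b,cb=snap('side','d0.png')
snap('wrist','w0.png')
for n in('scene','side'): print(n,pose(n)[1])
print(bot.get_calibration('wrist')['hand_eye'])
cv2.imwrite('pics/both.png',cv2.resize(np.vstack([a,b])[:,:,::-1],None,fx=.78,fy=.78))
E
```

```text
pics
scene [[   0.9    -0.26    0.34  119.81]
 [  -0.43   -0.58    0.69 -915.21]
 [   0.02   -0.77   -0.64  907.66]
 [   0.      0.      0.      1.  ]]
side [[ -0.99  -0.07   0.14 414.73]
 [ -0.16   0.58  -0.8  831.97]
 [ -0.02  -0.81  -0.58 677.99]
 [  0.     0.     0.     1.  ]]
[[   0.     -0.96   -0.27   67.08]
 [   1.      0.      0.      0.46]
 [  -0.     -0.27    0.96 -126.34]
 [   0.      0.      0.      1.  ]]
```

View pics/s0.png

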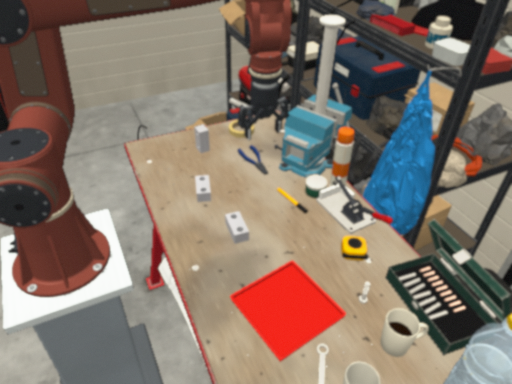

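View pics/d0.png

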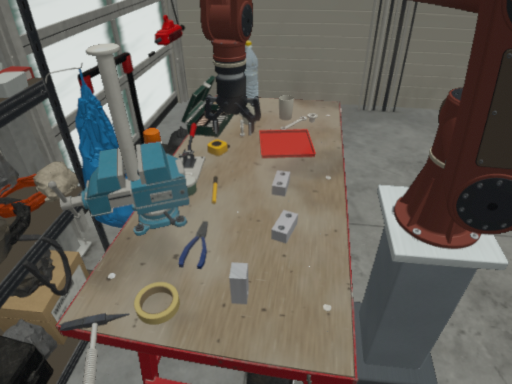

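Scene shows the standing block at (203,138), flat blocks at (203,187) and (236,226), and the tray at (288,308). Side shows the flat blocks at (285,226) and (281,183). Next I locate the holes for each block's pose.

```bash
python3 - <<'E'
from h import *
np.set_printoptions(precision=1,suppress=True)
tiles=[]
for n,f,cs in(('scene','s0.png',[(203,187),(236,226),(203,138)]),('side','d0.png',[(285,226),(281,183),(239,283)])):
    im=cv2.imread('pics/'+f);cal,T=pose(n)
    for c in cs:
        x0,y0=c[0]-25,c[1]-25
        cr=im[y0:y0+50,x0:x0+50]
        tiles.append(cv2.resize(cr,(260,260),interpolation=cv2.INTER_CUBIC))
        hsv=cv2.cvtColor(cr,cv2.COLOR_BGR2HSV)
        m=((hsv[...,1]<45)&(hsv[...,2]>70)).astype(np.uint8)
        m=cv2.morphologyEx(m,cv2.MORPH_CLOSE,np.ones((5,5)))
        k,l,st,ce=cv2.connectedComponentsWithStats(m);i=l[25,25] or 1+np.argmax(st[1:,4])
        reg=cv2.erode((l==i).astype(np.uint8),np.ones((3,3)))
        g=cv2.cvtColor(cr,cv2.COLOR_BGR2GRAY).astype(float)
        dk=((g<110)&(reg>0)).astype(np.uint8)
        k2,l2,s2,c2=cv2.connectedComponentsWithStats(dk)
        print(n,c,'area',st[i],[ (c2[j]+[x0,y0],s2[j,4],onplane(cal,T,c2[j]+[x0,y0],36)) for j in range(1,k2) if s2[j,4]>2])
    if n=='scene':
        hsv=cv2.cvtColor(im,cv2.COLOR_BGR2HSV);m=((hsv[...,0]<6)&(hsv[...,1]>200)&(hsv[...,2]>180)).astype(np.uint8);m=cv2.morphologyEx(m,cv2.MORPH_OPEN,np.ones((5,5)))
        cn=max(cv2.findContours(m,0,1)[0],key=cv2.contourArea);r=cv2.approxPolyDP(cn,8,True)[:,0];print('tray',r,[onplane(cal,T,p,15) for p in r])
cv2.imwrite('pics/t.png',np.vstack([np.hstack(tiles[:3]),np.hstack(tiles[3:])]))
E
```

```text
scene (203, 187) area [ 17  13  16  27 387] []
scene (236, 226) area [ 14  10  25  33 583] []
scene (203, 138) area [  0   0  36  40 656] []
tray [[293 263]
 [233 295]
 [278 357]
 [342 316]] [array([ 557.4, -284. ,   15. ]), array([ 368.8, -311.4,   15. ]), array([ 394.2, -503.4,   15. ]), array([ 583.3, -476.1,   15. ])]
side (285, 226) area [ 11   8  39  35 770] [(array([288.6, 215.1]), np.int32(11), array([434.8,  80.5,  36. ])), (array([281. , 227.1]), np.int32(14), array([452. , 133.2,  36. ])), (array([279. , 235.8]), np.int32(116), array([454.6, 167.4,  36. ]))]
side (281, 183) area [ 13  12  22  28 486] [(array([282.8, 173.4]), np.int32(5), array([ 467.7, -128.9,   36. ])), (array([278.4, 190.7]), np.int32(107), array([473.6, -31. ,  36. ]))]
side (239, 283) area [ 14   4  21  42 776] [(array([238.6, 290.1]), np.int32(372), array([528.7, 353.3,  36. ]))]
```

View pics/t.png

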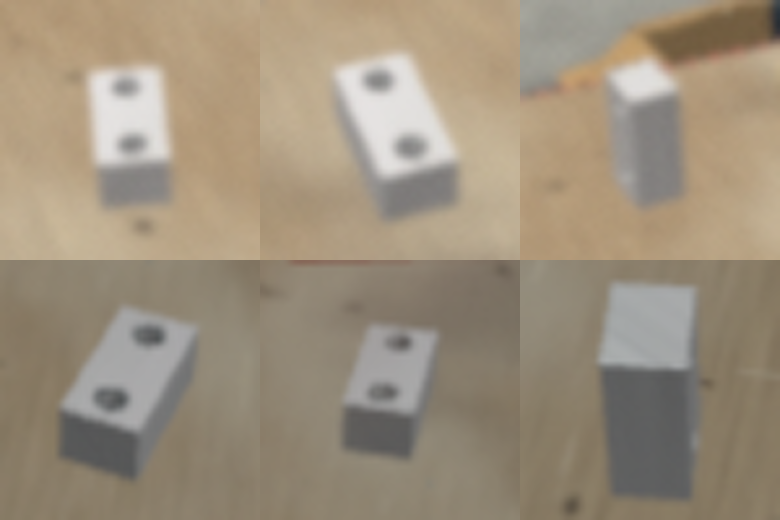

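```bash
python3 - <<'E'
from h import *
np.set_printoptions(precision=1,suppress=True)
H={1:{'scene':[(178+23.6,162+16.3),(178+25,162+27.3)],'side':[(260+28.4,201+14.0),(260+20.9,201+26.3)]},
2:{'scene':[(211+22.3,201+15),(211+28.4,201+27.9)],'side':[(256+26.3,158+15.6),(256+23.1,158+25)]}}
for b in H:
  for n in H[b]:
    cal,T=pose(n);p=[onplane(cal,T,u,36) for u in H[b][n]];d=p[0]-p[1]
    print(b,n,(p[0]+p[1])[:2]/2,'len',np.linalg.norm(d),'ang',np.degrees(np.arctan2(d[1],d[0])))
cal,T=pose('scene');print('A',onplane(cal,T,(178+122/5.2,113+80/5.2),90))
cal,T=pose('side');print('A',onplane(cal,T,(214+127/5.2,258+64/5.2),90))
print('tape pix->',onplane(cal,T,(157,302),12),'marker',onplane(cal,T,(214,190),8),'pliers',onplane(cal,T,(200,245),6))
E
```

```text
1 scene [444.1 111.3] len 56.783145050551894 ang 74.27282082506544
1 side [443.9 107. ] len 56.226741420219284 ang -107.32185002557264
2 scene [472.4 -96.8] len 56.60958735103443 ang 84.53130189787952
2 side [472.2 -99.9] len 55.377440979305504 ang -96.07206384644458
A [530.5 344.3  90. ]
A [528.9 341.9  90. ]
tape pix-> [711.3 395.7  12. ] marker [684.6 -46.    8. ] pliers [663.9 200.2   6. ]
```

```bash
cat > p.py <<'E'
from h import *
from scipy.spatial.transform import Rotation as Ro
def toolR(ang,tilt,cur):
    """block axis azimuth ang (deg), tilt: tool z leans toward +d by tilt deg (0=down)"""
    a=np.radians(ang);t=np.radians(tilt);d=np.array([np.cos(a),np.sin(a),0])
    z=d*np.sin(t)+np.array([0,0,-np.cos(t)]);y=np.array([np.sin(a),-np.cos(a),0])
    R=np.c_[np.cross(y,z),y,z];R2=R@np.diag([-1,-1,1])
    return min((R,R2),key=lambda q:Ro.from_matrix(np.array(cur).T@q).magnitude())
def plan(wps,dmax=45,amax=.165):
    """wps: (pos,R,opening[,n]); prints rows from the measured pose"""
    s=bot.sense();p=np.array(s['tool_pos'],float);R=np.array(s['tool_rot'],float)
    for w in wps:
        tp,tR,o=w[:3];rv=Ro.from_matrix(R.T@tR).as_rotvec();d=np.array(tp)-p
        n=w[3] if len(w)>3 else int(max(1,np.ceil(np.linalg.norm(d)/dmax),np.ceil(np.linalg.norm(rv)/amax)))
        p0=p.copy()
        for i in range(n):
            sh=np.round(R.T@(p0+d*(i+1)/n-p),1)+0.;r=np.round(Ro.from_matrix(R.T@tR).as_rotvec()/(n-i),3)+0.
            print([*map(float,sh),*map(float,r),o],end=',\n')
            p=p+R@sh;R=R@Ro.from_rotvec(r).as_matrix()
        print('--',p.round(1))
E
python3 - <<'E'
from p import *
s=bot.sense();print(np.round(s['tool_rot'],3))
R=toolR(73.5,45,s['tool_rot']);print(R.round(2));g=np.array([444,109,26.])
plan([(g-90*R[:,2],R,85),(g,R,85)])
E
```

```text
[[-0.     1.    -0.001]
 [ 1.     0.     0.   ]
 [ 0.    -0.001 -1.   ]]
[[ 0.2   0.96  0.2 ]
 [ 0.68 -0.28  0.68]
 [ 0.71  0.   -0.71]]
[8.0, -28.9, 26.4, -0.019, 0.13, 0.045, 85],
[3.2, -29.8, 26.5, -0.019, 0.13, 0.046, 85],
[-1.6, -30.2, 26.1, -0.019, 0.13, 0.045, 85],
[-6.3, -30.5, 25.0, -0.019, 0.13, 0.046, 85],
[-10.8, -30.7, 23.3, -0.019, 0.13, 0.045, 85],
[-15.1, -30.4, 21.0, -0.019, 0.13, 0.046, 85],
-- [425.9  48.   89.7]
[0.0, 0.0, 45.0, 0.0, 0.0, 0.0, 85],
[-0.1, 0.0, 45.0, 0.0, 0.0, 0.0, 85],
-- [444. 109.  26.]
```

Request:
apply_moves([
  [[8,-29,26,-0.019,0.13,0.045,85],[3,-30,26.5,-0.019,0.13,0.046,85],[-1.5,-30,26,-0.019,0.13,0.045,85],[-6.5,-30.5,25,-0.019,0.13,0.046,85],[-11,-31,23,-0.019,0.13,0.045,85],[-15,-30,21,-0.019,0.13,0.046,85],[0,0,0,0,0,0,85],[0,0,0,0,0,0,85]],
], squeeze=80)

```text
t: 1.15
tool_pos: [426.9, 46.7, 91.2]
tool_rot: [[0.2, 0.959, 0.202], [0.679, -0.284, 0.677], [0.706, 0.002, -0.708]]
force: [0.8, 0.2, 0.9]
grip_width: 0.997
gripper_force: 0.0
```

```bash
python3 - <<'E'
from p import *
snap('wrist','w1.png')
s=bot.sense();print(s['tool_pos'],np.round(s['tool_rot'],3))
R=toolR(73.5,45,s['tool_rot']);g=np.array([444,109,26.])
plan([(g,R,85,3)])
E
```

```text
[427.35680913  46.70512158  91.69046303] [[ 0.199  0.959  0.202]
 [ 0.68  -0.284  0.676]
 [ 0.706  0.003 -0.708]]
[-0.2, -0.6, 30.7, 0.001, 0.001, 0.001, 85],
[-0.3, -0.6, 30.7, 0.0, 0.0, 0.001, 85],
[-0.3, -0.6, 30.6, 0.001, 0.001, 0.0, 85],
-- [444. 109.  26.]
```

View pics/w1.png

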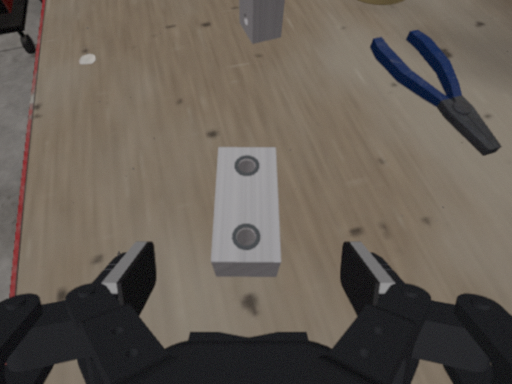

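The wrist view shows the block aligned between the jaws, with holes at (247,165) and (246,237).

```bash
python3 - <<'E'
from h import *
cal,T=pose('wrist');a=onplane(cal,T,(247,165),36);b=onplane(cal,T,(246,237),36);d=a-b
print((a+b)/2,np.linalg.norm(d),np.degrees(np.arctan2(d[1],d[0])))
E
```

```text
[445.30914141 107.38222176  36.        ] 57.17716893183811 72.9678521394349
```

Request:
apply_moves([
  [[0,-0.5,30.5,0,0,0,85],[0,-0.5,30.5,0,0,0,85],[0,-0.5,30.5,0,0,0,85],[0,0,0,0,0,0,85]],
])

```text
t: 1.7
tool_pos: [443.3, 111.3, 26.2]
tool_rot: [[0.198, 0.96, 0.199], [0.679, -0.28, 0.678], [0.707, 0.001, -0.707]]
force: [-0.1, 0.7, 0.2]
grip_width: 0.991
gripper_force: 0.0
```

Request:
apply_moves([
  [[0,0,0,0,0,0,40],[0,0,0,0,0,0,20],[0,0,0,0,0,0,20],[0,0,0,0,0,0,20],[0,0,0,0,0,0,20],[14,0,-14,0,0,0,20],[14,0,-14,0,0,0,20],[14,0,-14,0,0,0,20],[0,0,0,0,0,0,20]],
], squeeze=80)

```text
t: 2.82
tool_pos: [444.0, 108.8, 86.3]
tool_rot: [[0.199, 0.959, 0.203], [0.679, -0.285, 0.677], [0.706, 0.003, -0.708]]
force: [0.1, -0.4, -4.6]
grip_width: 0.503
gripper_force: 81.9
```

```bash
python3 - <<'E'
from p import *
s=bot.sense();print(s['tool_pos'],s['grip_width'],s['gripper_force'],s['force'])
R=toolR(73,-45,s['tool_rot'])
plan([(np.array([445,117,85.]),R,20,10)])
E
```

```text
[444.048531   108.81274687  86.32712799] 0.5026991928950948 81.93269413750386 [ 0.07578633 -0.3789736  -4.59156355]
[0.5, -0.1, 0.7, 0.0, -0.157, 0.001, 20],
[0.6, -0.2, 0.6, 0.0, -0.157, 0.001, 20],
[0.6, -0.1, 0.4, 0.0, -0.157, 0.001, 20],
[0.8, -0.2, 0.4, 0.0, -0.157, 0.001, 20],
[0.7, -0.1, 0.3, 0.0, -0.157, 0.001, 20],
[0.8, -0.2, 0.1, 0.001, -0.157, 0.001, 20],
[0.9, -0.1, 0.0, 0.0, -0.157, 0.0, 20],
[0.8, -0.2, -0.1, 0.001, -0.157, 0.001, 20],
[0.8, -0.1, -0.3, 0.0, -0.157, 0.0, 20],
[0.7, -0.2, -0.3, 0.001, -0.157, 0.001, 20],
-- [444.9 117.   85. ]
```

Request:
apply_moves([
  [[0.5,0,0.5,0,-0.157,0.001,20],[0.5,0,0.5,0,-0.157,0.001,20],[0.5,0,0.5,0,-0.157,0.001,20],[0.7,0,0.5,0,-0.157,0.001,20],[0.7,0,0.3,0,-0.157,0.001,20],[0.8,0,0,0,-0.157,0.001,20],[0.8,0,0,0,-0.157,0.001,20],[0.8,0,0,0,-0.157,0.001,20],[0.8,0,-0.3,0,-0.157,0,20],[0.8,0,-0.3,0.001,-0.157,0,20]],
])

```text
t: 4.08
tool_pos: [445.7, 117.4, 83.1]
tool_rot: [[0.205, 0.957, -0.207], [0.674, -0.292, -0.678], [-0.709, -0.001, -0.705]]
force: [-0.8, -0.1, -2.1]
grip_width: 0.506
gripper_force: 81.9
```

```bash
python3 - <<'E'
from p import *
snap('side','d1.png');im,_=snap('scene','s1.png')
s=bot.sense();print(s['tool_pos'],np.round(s['tool_rot'],3),s['grip_width'],s['gripper_force'],s['joints'])
cv2.imwrite('pics/c1.png',np.hstack([cv2.resize(cv2.imread('pics/s1.png')[110:240,130:280],None,fx=2.6,fy=2.6),cv2.resize(cv2.imread('pics/d1.png')[150:280,210:360],None,fx=2.6,fy=2.6)]))
R=toolR(73,-45,s['tool_rot'])
plan([(np.array([445,117,47.]),R,20,3),(np.array([445,117,45.]),R,20,1)])
E
```

```text
[442.36984365 117.24200029  76.85629468] [[ 0.196  0.957 -0.216]
 [ 0.673 -0.291 -0.68 ]
 [-0.713 -0.012 -0.701]] 0.4987666569758162 81.9056569354143 [ 0.33353557  0.42336828 -0.04419136  1.64934754 -0.60843593  2.36974724]
[7.2, 1.0, 6.8, -0.002, 0.003, 0.003, 20],
[7.2, 0.9, 6.9, -0.003, 0.003, 0.003, 20],
[7.2, 0.9, 6.9, -0.002, 0.002, 0.004, 20],
-- [445. 117.  47.]
[1.4, 0.0, 1.4, 0.0, 0.0, 0.0, 20],
-- [445. 117.  45.]
```

View pics/c1.png

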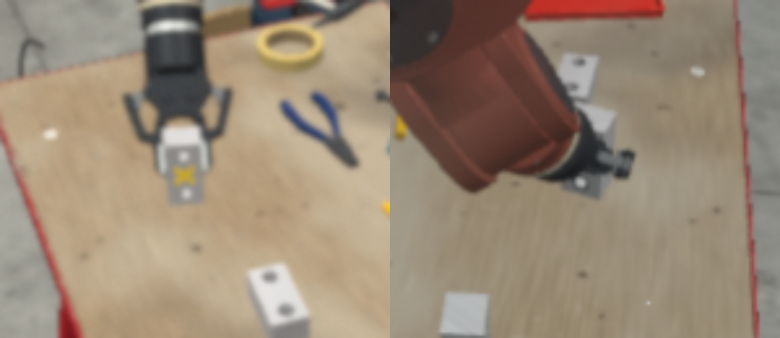

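The scene view shows the yellow cross on this block (crop pixel 184,176), so block1 is block_marked. I'll let the arm settle before lowering.

Request:
apply_moves([
  [[0,0,0,0,0,0,20],[0,0,0,0,0,0,20]],
])

```text
t: 4.42
tool_pos: [446.2, 116.9, 85.6]
tool_rot: [[0.209, 0.956, -0.205], [0.679, -0.293, -0.673], [-0.704, 0.002, -0.711]]
force: [-0.4, -0.3, -3.0]
grip_width: 0.507
gripper_force: 81.9
```

```bash
python3 - <<'E'
from p import *
s=bot.sense();print(s['t'],s['tool_pos'],s['force'],s['torque'],np.round(s['joint_velocities'],3))
R=toolR(73,-45,s['tool_rot']);print((Ro.from_matrix(np.array(s['tool_rot'])@R.T)).as_rotvec())
plan([(np.array([445,117,50.]),R,20,3)])
E
```

```text
4.425 [446.24647301 116.89820186  85.57488179] [-0.35941882 -0.30966396 -3.03266126] [ 1.07593365 -0.36810463  0.03396175] [-0.    -0.017  0.002  0.006 -0.003  0.006]
[ 0.00417955 -0.0030444  -0.00067059]
[8.3, -0.4, 8.5, 0.0, -0.002, -0.001, 20],
[8.3, -0.4, 8.5, 0.0, -0.001, 0.0, 20],
[8.3, -0.5, 8.4, 0.001, -0.002, -0.001, 20],
-- [445. 117.  50.]
```

Request:
apply_moves([
  [[8.3,-0.4,8.5,0,0,0,20],[8.3,-0.4,8.5,0,0,0,20],[8.3,-0.4,8.5,0,0,0,20],[1.5,0,1.5,0,0,0,20],[0,0,0,0,0,0,20],[0,0,0,0,0,0,20]],
])

```text
t: 5.18
tool_pos: [444.4, 117.2, 46.5]
tool_rot: [[0.206, 0.956, -0.207], [0.677, -0.292, -0.675], [-0.706, -0.001, -0.708]]
force: [-1.0, 0.0, -3.2]
grip_width: 0.502
gripper_force: 82.0
```

Request:
apply_moves([
  [[0.7,0,0.7,0,0,0,20],[0.7,0,0.7,0,0,0,20],[0,0,0,0,0,0,20]],
])

```text
t: 5.55
tool_pos: [444.1, 117.1, 44.2]
tool_rot: [[0.206, 0.956, -0.207], [0.677, -0.292, -0.675], [-0.706, -0.001, -0.708]]
force: [0.3, -1.1, -3.7]
grip_width: 0.5
gripper_force: 82.0
```

Request:
apply_moves([
  [[0.5,0,0.5,0,0,0,20],[0.5,0,0.5,0,0,0,20],[0,0,0,0,0,0,20]],
])

```text
t: 5.92
tool_pos: [444.2, 117.2, 44.0]
tool_rot: [[0.205, 0.957, -0.207], [0.677, -0.291, -0.676], [-0.707, -0.001, -0.707]]
force: [-2.4, 2.2, 6.9]
grip_width: 0.504
gripper_force: 83.2
```

Request:
apply_moves([
  [[0,0,0,0,0,0,50],[0,0,0,0,0,0,65],[0,0,0,0,0,0,85],[0,0,0,0,0,0,85],[0,0,-15,0,0,0,85],[0,0,-35,0,0,0,85],[0,0,-45,0,0,0,85],[0,0,-45,0,0,0,85],[0,0,0,0,0,0,85]],
])

```text
t: 7.05
tool_pos: [474.7, 214.3, 144.8]
tool_rot: [[0.208, 0.957, -0.202], [0.679, -0.29, -0.674], [-0.704, 0.003, -0.71]]
force: [0.6, -0.6, 0.4]
grip_width: 0.999
gripper_force: 0.0
```

```bash
python3 - <<'E'
from p import *
snap('scene','s2.png');snap('side','d2.png');snap('wrist','w2.png')
s=bot.sense();print(s['tool_pos'],s['force'])
f=lambda n,b:cv2.resize(cv2.imread('pics/'+n)[b[1]:b[1]+130,b[0]:b[0]+130],(260,260))
cv2.imwrite('pics/c2.png',np.hstack([f('s2.png',(140,110)),f('d2.png',(220,140)),cv2.resize(cv2.imread('pics/w2.png'),(270,260))]))
R=toolR(84.5,45,s['tool_rot']);g=np.array([472,-98.5,26.])
a=np.array(s['tool_pos'])
plan([((a+g)/2+[0,0,70],toolR(80,0,s['tool_rot']),85),(g-80*R[:,2],R,85)],dmax=40,amax=.15)
E
```

```text
[472.86493342 211.60150887 141.3995553 ] [-0.41273783 -0.00180864  0.27166211]
[-19.0, 7.5, 16.0, -0.008, 0.131, -0.019, 85],
[-21.0, 6.9, 13.5, -0.008, 0.131, -0.019, 85],
[-22.7, 6.5, 10.6, -0.008, 0.13, -0.019, 85],
[-24.1, 5.9, 7.7, -0.008, 0.131, -0.019, 85],
[-24.9, 5.5, 4.4, -0.009, 0.13, -0.019, 85],
[-25.5, 4.9, 1.3, -0.008, 0.131, -0.02, 85],
-- [472.4  56.5 153.7]
[-34.9, 5.2, 11.8, 0.005, 0.131, -0.012, 85],
[-36.1, 4.7, 7.2, 0.005, 0.131, -0.012, 85],
[-36.9, 4.4, 2.4, 0.005, 0.131, -0.013, 85],
[-36.8, 3.9, -2.5, 0.005, 0.131, -0.012, 85],
[-36.3, 3.4, -7.4, 0.006, 0.13, -0.013, 85],
[-35.1, 2.9, -12.0, 0.005, 0.131, -0.012, 85],
-- [ 466.6 -154.8   82.6]
```

View pics/c2.png

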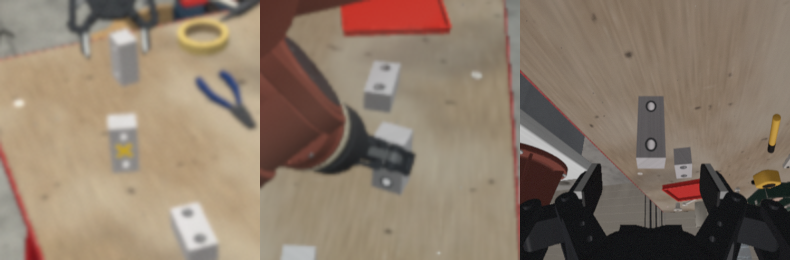

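The marked block is standing, with its cross facing the scene camera. Next is the second block.

Request:
apply_moves([
  [[-21,7.5,10,-0.008,0.131,-0.019,85],[-23,7,8,-0.008,0.131,-0.019,85],[-23,6.5,10,-0.008,0.13,-0.019,85],[-24,6,8,-0.008,0.131,-0.019,85],[-25,5.5,4.5,-0.008,0.13,-0.019,85],[-25.5,5,1.5,-0.008,0.131,-0.02,85],[0,0,0,0,0,0,85]],
])

```text
t: 8.07
tool_pos: [473.5, 57.6, 165.0]
tool_rot: [[0.18, 0.984, -0.0], [0.984, -0.18, 0.0], [0.0, -0.0, -1.0]]
force: [-0.4, -0.0, -0.4]
grip_width: 0.999
gripper_force: 0.0
```

Request:
apply_moves([
  [[-35,5,12,0.005,0.131,-0.012,85],[-36,5,7,0.005,0.131,-0.012,85],[-37,4.5,2.5,0.005,0.131,-0.013,85],[-37,4,-2.5,0.005,0.131,-0.012,85],[-36,3.5,-7.5,0.006,0.13,-0.013,85],[-35,3,-12,0.005,0.131,-0.012,85],[0,0,0,0,0,0,85],[0,0,0,0,0,0,85]],
])

```text
t: 9.07
tool_pos: [468.7, -148.4, 94.9]
tool_rot: [[0.071, 0.995, 0.065], [0.707, -0.096, 0.701], [0.704, -0.003, -0.71]]
force: [-0.8, 0.3, 0.9]
grip_width: 0.996
gripper_force: 0.0
```

```bash
python3 - <<'E'
from p import *
im,(cal,T)=snap('wrist','w3.png');s=bot.sense();print(s['tool_pos'])
g=cv2.cvtColor(im,cv2.COLOR_RGB2GRAY)
e=proj(cal,T,[[472,-98.5,36]])[0];print(e)
hc=cv2.HoughCircles(cv2.medianBlur(g[:300],3),cv2.HOUGH_GRADIENT,1,30,param1=120,param2=18,minRadius=7,maxRadius=20)[0]
for c in hc:
  if np.hypot(*(c[:2]-e))<80: print(c,onplane(cal,T,c[:2].astype(float),36))
R=toolR(84.5,45,s['tool_rot']);plan([(np.array([472,-98.5,26.]),R,85,3)])
E
```

```text
[ 469.19543919 -148.4230846    96.21637152]
[244.92521762 217.37011894]
[246.5 259.5  13.8] [ 470.2900301 -128.2649673   36.       ]
[244.5 184.5  10.6] [474.09616881 -72.20479446  36.        ]
[-4.6, -0.6, 28.4, 0.0, 0.002, 0.0, 85],
[-4.6, -0.7, 28.3, -0.001, 0.002, 0.0, 85],
[-4.7, -0.6, 28.3, 0.0, 0.003, 0.0, 85],
-- [472.  -98.5  26.1]
```

Request:
apply_moves([
  [[-5,-0.6,28,0,0.002,0,85],[-5,-0.6,28,0,0.002,0,85],[-5,-0.6,28,0,0.003,0,85],[0,0,0,0,0,0,85],[0,0,0,0,0,0,85]],
])

```text
t: 9.75
tool_pos: [472.5, -101.3, 27.2]
tool_rot: [[0.066, 0.995, 0.068], [0.704, -0.095, 0.703], [0.707, 0.002, -0.708]]
force: [1.1, -0.4, -0.1]
grip_width: 0.997
gripper_force: 0.0
```

Request:
apply_moves([
  [[0,0,0,0,0,0,40],[0,0,0,0,0,0,20],[0,0,0,0,0,0,20],[0,0,0,0,0,0,20],[0,0,0,0,0,0,20],[14,0,-14,0,0,0,20],[14,0,-14,0,0,0,20],[14,0,-14,0,0,0,20],[0,0,0,0,0,0,20]],
])

```text
t: 10.88
tool_pos: [472.5, -101.8, 86.2]
tool_rot: [[0.067, 0.995, 0.069], [0.704, -0.097, 0.704], [0.707, 0.001, -0.707]]
force: [0.4, -0.4, -3.3]
grip_width: 0.504
gripper_force: 81.7
```

Request:
apply_moves([
  [[0.5,0,0.5,0,-0.157,0,20],[0.5,0,0.5,0,-0.157,0,20],[0.5,0,0.5,0,-0.157,0,20],[0.7,0,0.5,0,-0.157,0,20],[0.7,0,0.3,0,-0.157,0,20],[0.8,0,0,0,-0.157,0,20],[0.8,0,0,0,-0.157,0,20],[0.8,0,0,0,-0.157,0,20],[0.8,0,-0.3,0,-0.157,0,20],[0.8,0,-0.3,0,-0.157,0,20]],
])

```text
t: 12.12
tool_pos: [472.2, -92.6, 82.8]
tool_rot: [[0.067, 0.995, -0.068], [0.704, -0.096, -0.704], [-0.707, -0.001, -0.707]]
force: [0.2, -0.4, -3.5]
grip_width: 0.503
gripper_force: 82.1
```

Request:
apply_moves([
  [[0,0,0,0,0,0,20],[0,0,0,0,0,0,20],[0,0,0,0,0,0,20]],
])

```text
t: 12.5
tool_pos: [472.8, -94.0, 83.8]
tool_rot: [[0.07, 0.995, -0.069], [0.707, -0.098, -0.7], [-0.703, 0.0, -0.711]]
force: [-0.1, -0.7, -4.1]
grip_width: 0.504
gripper_force: 82.2
```

```bash
python3 - <<'E'
from p import *
s=bot.sense();print(s['tool_pos'],s['grip_width'],s['gripper_force'])
R=toolR(84.5,-45,s['tool_rot'])
p=np.array(s['tool_pos'])
plan([(np.array([p[0],p[1],48.5]),R,20,3)])
E
```

```text
[472.818663   -93.95728932  83.7652872 ] 0.5039658633177703 82.18119241297245
[8.3, 0.0, 8.4, 0.0, -0.002, -0.001, 20],
[8.3, 0.0, 8.3, -0.001, -0.002, 0.0, 20],
[8.3, 0.0, 8.3, 0.0, -0.001, -0.001, 20],
-- [472.8 -93.9  48.5]
```

Request:
apply_moves([
  [[8,0,8,0,0,0,20],[8,0,8,0,0,0,20],[8,0,8,0,0,0,20],[0,0,0,0,0,0,20],[0,0,0,0,0,0,20]],
])

```text
t: 13.12
tool_pos: [472.4, -93.2, 49.0]
tool_rot: [[0.067, 0.995, -0.069], [0.706, -0.097, -0.701], [-0.705, -0.002, -0.709]]
force: [1.1, -0.5, -3.6]
grip_width: 0.495
gripper_force: 82.2
```

Request:
apply_moves([
  [[0.7,0,0.7,0,0,0,20],[0.7,0,0.7,0,0,0,20],[0,0,0,0,0,0,20]],
])

```text
t: 13.5
tool_pos: [472.4, -93.2, 47.1]
tool_rot: [[0.068, 0.995, -0.069], [0.706, -0.097, -0.701], [-0.705, -0.001, -0.709]]
force: [-0.1, 0.5, -3.9]
grip_width: 0.502
gripper_force: 82.2
```

Request:
apply_moves([
  [[0.5,0,0.5,0,0,0,20],[0.5,0,0.5,0,0,0,20],[0,0,0,0,0,0,20]],
])

```text
t: 13.88
tool_pos: [472.6, -93.4, 46.4]
tool_rot: [[0.068, 0.995, -0.069], [0.705, -0.096, -0.702], [-0.706, -0.001, -0.709]]
force: [-3.1, 2.9, 5.6]
grip_width: 0.504
gripper_force: 83.0
```

Request:
apply_moves([
  [[0,0,0,0,0,0,50],[0,0,0,0,0,0,65],[0,0,0,0,0,0,85],[0,0,0,0,0,0,85],[0,0,-15,0,0,0,85],[0,0,-35,0,0,0,85],[0,0,-45,0,0,0,85],[0,0,-45,0,0,0,85],[0,0,0,0,0,0,85]],
])

```text
t: 15.0
tool_pos: [483.9, 6.7, 147.2]
tool_rot: [[0.069, 0.996, -0.065], [0.707, -0.094, -0.701], [-0.704, 0.003, -0.71]]
force: [0.7, -0.4, -1.0]
grip_width: 0.994
gripper_force: 0.0
```

```bash
python3 - <<'E'
from p import *
s=bot.sense();snap('scene','s4.png');snap('side','d4.png');print(s['tool_pos'])
a=np.array(s['tool_pos'])
f=lambda n,b:cv2.resize(cv2.imread('pics/'+n)[b[1]:b[1]+150,b[0]:b[0]+130],(338,390))
cv2.imwrite('pics/c4.png',np.hstack([f('s4.png',(150,110)),f('d4.png',(220,140))]))
# yellow cross centre, z=45 plane standing
im=cv2.imread('pics/s4.png');h=cv2.cvtColor(im,cv2.COLOR_BGR2HSV)[110:250,150:280]
m=((h[...,0]>18)&(h[...,0]<32)&(h[...,1]>130)).astype(np.uint8);k,l,st,c=cv2.connectedComponentsWithStats(m)
cal,T=pose('scene')
for i in range(1,k):
  if st[i,4]>8: print(c[i]+[150,110],st[i,4],onplane(cal,T,c[i]+[150,110],45))
print(toolR(73,45,s['tool_rot']).round(2))
E
```

```text
[483.88713335   6.65678916 147.24323544]
[201.65217391 184.86956522] 23 [436.92047934  96.0317953   45.        ]
[278.27272727 189.72727273] 11 [648.25088533 -25.82098247  45.        ]
[[ 0.21  0.96  0.21]
 [ 0.68 -0.29  0.68]
 [ 0.71  0.   -0.71]]
```

View pics/c4.png

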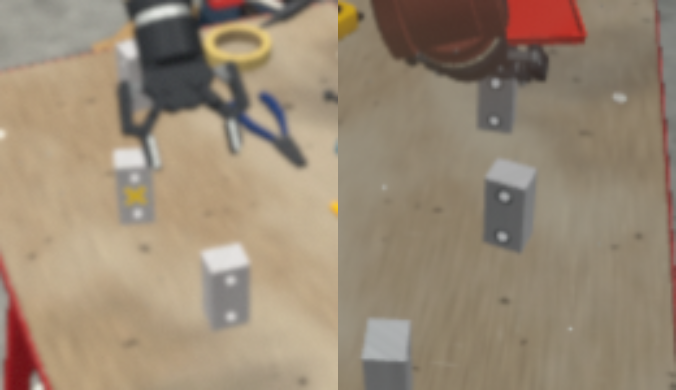

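All three blocks stand, and the cross shows at scene (202,185). Next I regrasp the marked block from its underside side.

```bash
python3 - <<'E'
from p import *
s=bot.sense();R=toolR(73,45,s['tool_rot']);g=np.array([439.5,102,45.])
plan([(np.array([450,10,190]),toolR(78,0,s['tool_rot']),85,6),(g-100*R[:,2],R,85,6)])
E
```

```text
[-5.1, -5.4, -5.6, 0.007, 0.13, 0.018, 85],
[-4.5, -5.4, -6.2, 0.007, 0.13, 0.018, 85],
[-3.7, -5.4, -6.6, 0.007, 0.13, 0.018, 85],
[-2.9, -5.3, -7.1, 0.007, 0.13, 0.018, 85],
[-2.1, -5.4, -7.3, 0.008, 0.131, 0.018, 85],
[-1.2, -5.4, -7.5, 0.007, 0.13, 0.018, 85],
-- [449.9  10.  190. ]
[2.9, -5.9, 12.4, -0.006, 0.131, 0.014, 85],
[1.2, -6.0, 12.6, -0.006, 0.131, 0.014, 85],
[-0.6, -6.1, 12.6, -0.006, 0.131, 0.014, 85],
[-2.3, -6.2, 12.4, -0.005, 0.131, 0.014, 85],
[-3.9, -6.2, 12.0, -0.006, 0.131, 0.014, 85],
[-5.6, -6.2, 11.2, -0.005, 0.13, 0.013, 85],
-- [418.8  34.4 115.7]
```

Request:
apply_moves([
  [[-5,-5.4,-5.6,0.007,0.13,0.018,85],[-4.5,-5.4,-6.2,0.007,0.13,0.018,85],[-3.7,-5.4,-6.6,0.007,0.13,0.018,85],[-3,-5.4,-7,0.007,0.13,0.018,85],[-2,-5.4,-7.3,0.008,0.131,0.018,85],[-1.2,-5.4,-7.5,0.007,0.13,0.018,85],[0,0,0,0,0,0,85]],
])

```text
t: 15.98
tool_pos: [449.4, 7.9, 189.7]
tool_rot: [[0.212, 0.977, 0.0], [0.977, -0.212, -0.001], [-0.001, 0.001, -1.0]]
force: [0.6, 0.1, 0.0]
grip_width: 0.995
gripper_force: 0.0
```

Request:
apply_moves([
  [[3,-6,12.4,-0.006,0.131,0.014,85],[1.2,-6,12.6,-0.006,0.131,0.014,85],[-0.6,-6,12.6,-0.006,0.131,0.014,85],[-2.3,-6.2,12.4,-0.005,0.131,0.014,85],[-4,-6.2,12,-0.006,0.131,0.014,85],[-5.6,-6.2,11.2,-0.005,0.13,0.013,85],[0,0,0,0,0,0,85],[0,0,0,0,0,0,85]],
])

```text
t: 16.98
tool_pos: [418.5, 34.5, 115.7]
tool_rot: [[0.207, 0.957, 0.205], [0.678, -0.292, 0.674], [0.705, -0.001, -0.709]]
force: [-0.1, 0.4, -0.7]
grip_width: 0.995
gripper_force: 0.0
```

```bash
python3 - <<'E'
from p import *
s=bot.sense();print(s['tool_pos']);im,(cal,T)=snap('wrist','w5.png')
h=cv2.cvtColor(im,cv2.COLOR_RGB2HSV);m=((h[...,0]>18)&(h[...,0]<32)&(h[...,1]>130)).astype(np.uint8)
k,l,st,c=cv2.connectedComponentsWithStats(m);i=1+np.argmax(st[1:,4]);print(c[i],st[i])
o,d=ray(cal,c[i],T);n=np.array([.292,.956,0]);q=np.array([436.6,92.3,45]);print(o+d*((q-o)@n)/(d@n))
R=toolR(73,45,s['tool_rot']);plan([(np.array([439.5,102,45.]),R,85,4)])
E
```

```text
[418.45019101  34.47332165 115.65433323]
[248.72560976 211.75609756] [231 204  37  16 328]
[437.44247716  92.04267434  44.27443256]
[0.0, 0.0, 25.1, 0.0, 0.001, 0.0, 85],
[-0.1, 0.1, 25.1, 0.0, 0.001, 0.0, 85],
[0.0, 0.0, 25.0, 0.0, 0.001, 0.001, 85],
[-0.1, 0.0, 25.1, 0.0, 0.0, 0.0, 85],
-- [439.5 102.   45. ]
```

View pics/w5.png

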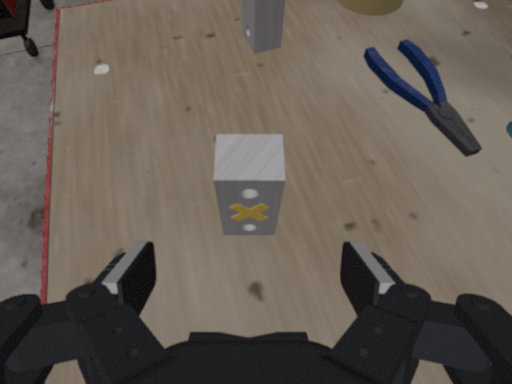

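The cross at (249,212) is centred between the jaws, so I'll approach, grip and lift.

Request:
apply_moves([
  [[0,0,25,0,0,0,85],[0,0,25,0,0,0,85],[0,0,25,0,0,0,85],[0,0,25,0,0,0,85],[0,0,0,0,0,0,85],[0,0,0,0,0,0,85]],
])

```text
t: 17.77
tool_pos: [439.8, 101.7, 46.3]
tool_rot: [[0.205, 0.957, 0.207], [0.678, -0.291, 0.675], [0.706, 0.002, -0.708]]
force: [-0.3, 0.2, 0.8]
grip_width: 0.994
gripper_force: 0.0
```

Request:
apply_moves([
  [[0,0,0,0,0,0,55],[0,0,0,0,0,0,40],[0,0,0,0,0,0,20],[0,0,0,0,0,0,20],[0,0,0,0,0,0,20],[7,0,-7,0,0,0,20],[21,0,-21,0,0,0,20],[28,0,-28,0,0,0,20],[28,0,-28,0,0,0,20],[25,0,-25,0,0,0,20]],
])

```text
t: 19.02
tool_pos: [438.9, 102.1, 200.9]
tool_rot: [[0.207, 0.956, 0.207], [0.677, -0.293, 0.676], [0.707, 0.0, -0.708]]
force: [0.6, 0.6, -3.3]
grip_width: 0.505
gripper_force: 81.6
```

```bash
python3 - <<'E'
from p import *
s=bot.sense();print(s['tool_pos'],s['grip_width'],s['gripper_force'],s['force'])
R0=toolR(78,0,s['tool_rot']);R=toolR(85,-45,s['tool_rot'])
plan([(np.array([470,-120,210.]),R0,20,9),(np.array([476,-390,180.]),R,20,10),(np.array([476,-390,50.]),R,20,6)])
E
```

```text
[438.89652907 102.10085282 200.85037466] 0.5046638926403384 81.61170568317175 [ 0.55290511  0.62556469 -3.27586721]
[-15.3, 10.5, -16.7, 0.004, -0.087, -0.009, 20],
[-16.7, 10.3, -15.3, 0.004, -0.087, -0.009, 20],
[-18.1, 10.1, -13.8, 0.004, -0.087, -0.009, 20],
[-19.4, 9.9, -12.3, 0.004, -0.087, -0.009, 20],
[-20.4, 9.7, -10.6, 0.004, -0.087, -0.009, 20],
[-21.4, 9.4, -8.8, 0.004, -0.087, -0.009, 20],
[-22.1, 9.2, -6.9, 0.003, -0.087, -0.009, 20],
[-22.7, 9.0, -5.0, 0.004, -0.088, -0.01, 20],
[-23.2, 8.7, -3.0, 0.003, -0.087, -0.009, 20],
-- [ 470. -120.  210.]
[-26.3, 6.2, 3.0, -0.005, -0.078, -0.012, 20],
[-26.0, 5.9, 5.1, -0.005, -0.079, -0.012, 20],
[-25.6, 5.5, 7.1, -0.005, -0.078, -0.012, 20],
[-25.1, 5.2, 9.1, -0.005, -0.079, -0.012, 20],
[-24.3, 4.9, 11.2, -0.005, -0.078, -0.011, 20],
[-23.4, 4.5, 13.0, -0.005, -0.078, -0.012, 20],
[-22.4, 4.2, 14.8, -0.004, -0.079, -0.011, 20],
[-21.2, 3.9, 16.5, -0.005, -0.078, -0.012, 20],
[-19.9, 3.5, 18.2, -0.004, -0.079, -0.011, 20],
[-18.4, 3.3, 19.7, -0.005, -0.078, -0.012, 20],
-- [ 476. -390.  180.]
[15.3, 0.0, 15.3, 0.0, 0.0, 0.0, 20],
[15.3, 0.0, 15.4, 0.0, 0.0, 0.0, 20],
[15.3, 0.0, 15.3, 0.0, 0.0, 0.0, 20],
[15.3, 0.0, 15.3, 0.0, 0.0, 0.0, 20],
[15.4, -0.1, 15.3, 0.0, 0.0, 0.0, 20],
[15.3, 0.0, 15.4, 0.0, 0.0, 0.0, 20],
-- [ 476. -390.   50.]
```

Request:
apply_moves([
  [[-15.5,10.5,-16.5,0.004,-0.087,-0.009,20],[-16.5,10.5,-15.5,0.004,-0.087,-0.009,20],[-18,10,-14,0.004,-0.087,-0.009,20],[-19.5,10,-12.5,0.004,-0.087,-0.009,20],[-20.5,9.5,-10.5,0.004,-0.087,-0.009,20],[-21.5,9.5,-9,0.004,-0.087,-0.009,20],[-22,9,-7,0.003,-0.087,-0.009,20],[-22.5,9,-5,0.004,-0.088,-0.01,20],[-23,8.5,-3,0.003,-0.087,-0.009,20]],
])

```text
t: 20.15
tool_pos: [469.7, -120.4, 209.0]
tool_rot: [[0.208, 0.978, -0.001], [0.978, -0.208, -0.001], [-0.002, -0.001, -1.0]]
force: [-0.0, 0.0, -3.7]
grip_width: 0.502
gripper_force: 81.6
```

Request:
apply_moves([
  [[-26.5,6,3,-0.005,-0.078,-0.012,20],[-26,6,5,-0.005,-0.079,-0.012,20],[-25.5,5.5,7,-0.005,-0.078,-0.012,20],[-25,5,9,-0.005,-0.079,-0.012,20],[-24.5,5,11,-0.005,-0.078,-0.011,20],[-23.5,4.5,13,-0.005,-0.078,-0.012,20],[-22.5,4,15,-0.004,-0.079,-0.011,20],[-21,4,16.5,-0.005,-0.078,-0.012,20],[-20,3.5,18,-0.004,-0.079,-0.011,20],[-18.5,3.5,19.5,-0.005,-0.078,-0.012,20]],
])

```text
t: 21.4
tool_pos: [475.4, -390.1, 178.7]
tool_rot: [[0.06, 0.996, -0.062], [0.705, -0.086, -0.704], [-0.707, -0.001, -0.707]]
force: [0.2, 0.2, -2.8]
grip_width: 0.501
gripper_force: 81.7
```

Request:
apply_moves([
  [[0,0,0,0,0,0,20],[0,0,0,0,0,0,20],[15,0,15,0,0,0,20],[15,0,15,0,0,0,20],[15,0,15,0,0,0,20],[15,0,15,0,0,0,20],[0,0,0,0,0,0,20],[0,0,0,0,0,0,20]],
])

```text
t: 22.4
tool_pos: [476.6, -390.1, 96.1]
tool_rot: [[0.063, 0.996, -0.06], [0.705, -0.087, -0.704], [-0.707, 0.002, -0.708]]
force: [-0.8, 0.1, -3.0]
grip_width: 0.502
gripper_force: 81.9
```

```bash
python3 - <<'E'
from p import *
snap('scene','s6.png');snap('side','d6.png')
f=lambda n,b:cv2.resize(cv2.imread('pics/'+n)[b[1]:b[1]+170,b[0]:b[0]+170],(390,390))
cv2.imwrite('pics/c6.png',np.hstack([f('s6.png',(200,190)),f('d6.png',(200,70))]))
s=bot.sense();print(s['tool_pos'],s['force'])
R=toolR(85,-45,s['tool_rot'])
plan([(np.array([476,-390,36.]),R,20,3)])
E
```

```text
[ 476.73240207 -390.32359664   96.45602971] [-1.23209914  0.10277239 -3.30417106]
[14.3, -0.3, 14.2, 0.001, 0.0, 0.0, 20],
[14.3, -0.3, 14.2, 0.0, 0.0, -0.001, 20],
[14.3, -0.3, 14.2, 0.001, 0.0, 0.0, 20],
-- [ 476. -390.   36.]
```

View pics/c6.png

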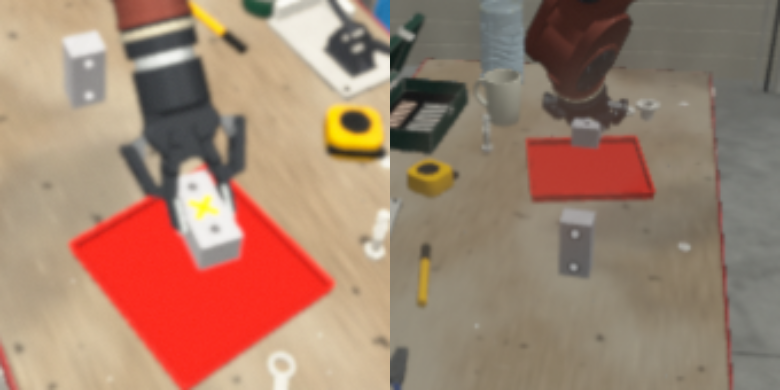

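The cross is up and the block is over the tray (crop pixel 204,207). I'll lower it in small steps.

Request:
apply_moves([
  [[14,0,14,0,0,0,20],[14,0,14,0,0,0,20],[14,0,14,0,0,0,20],[1.5,0,1.5,0,0,0,20],[0,0,0,0,0,0,20],[0,0,0,0,0,0,20]],
])

```text
t: 23.25
tool_pos: [476.7, -390.4, 34.8]
tool_rot: [[0.063, 0.996, -0.06], [0.704, -0.087, -0.705], [-0.707, 0.002, -0.707]]
force: [1.3, 0.8, -3.0]
grip_width: 0.506
gripper_force: 82.0
```

Request:
apply_moves([
  [[0.9,0,0.9,0,0,0,20],[0.9,0,0.9,0,0,0,20],[0,0,0,0,0,0,20]],
])

```text
t: 23.62
tool_pos: [475.9, -389.8, 30.5]
tool_rot: [[0.062, 0.996, -0.061], [0.705, -0.087, -0.704], [-0.706, 0.0, -0.708]]
force: [0.1, 0.3, -3.5]
grip_width: 0.504
gripper_force: 82.0
```

Request:
apply_moves([
  [[0.5,0,0.5,0,0,0,20],[0.5,0,0.5,0,0,0,20],[0,0,0,0,0,0,20]],
])

```text
t: 24.0
tool_pos: [476.2, -390.2, 29.9]
tool_rot: [[0.062, 0.996, -0.061], [0.704, -0.087, -0.705], [-0.707, 0.001, -0.707]]
force: [-1.5, 2.3, 2.7]
grip_width: 0.501
gripper_force: 82.8
```

Request:
apply_moves([
  [[0,0,0,0,0,0,50],[0,0,0,0,0,0,65],[0,0,0,0,0,0,85],[0,0,0,0,0,0,85],[0,0,-15,0,0,0,85],[0,0,-35,0,0,0,85],[-20,0,-45,0,0,0,85],[-30,0,-45,0,0,0,85],[-30,0,-30,0,0,0,85],[0,0,0,0,0,0,85]],
])

```text
t: 25.25
tool_pos: [483.3, -327.5, 211.2]
tool_rot: [[0.066, 0.996, -0.056], [0.702, -0.087, -0.706], [-0.709, 0.007, -0.705]]
force: [0.7, -0.6, -0.8]
grip_width: 0.994
gripper_force: 0.0
```

```bash
python3 - <<'E'
from p import *
im,(cal,T)=snap('scene','s7.png');snap('side','d7.png')
h=cv2.cvtColor(im,cv2.COLOR_RGB2HSV)[250:360,230:340];m=((h[...,0]>20)&(h[...,0]<35)&(h[...,1]>130)).astype(np.uint8)
ys,xs=np.nonzero(m)
if len(xs): print(len(xs),onplane(cal,T,(xs.mean()+230,ys.mean()+250),40))
print(bot.sense()['t'],bot.sense()['tool_pos'],bot.sense()['force'])
f=lambda n,b:cv2.resize(cv2.imread('pics/'+n)[b[1]:b[1]+250,b[0]:b[0]+200],(390,488))
cv2.imwrite('pics/c7.png',np.hstack([f('s7.png',(150,110)),f('d7.png',(180,90))]))
E
```

```text
40 [ 476.9252426 -388.1780851   40.       ]
25.35 [ 481.49594108 -326.60565278  206.03227259] [-1.08714723  0.615968   -0.15402498]
```

View pics/c7.png

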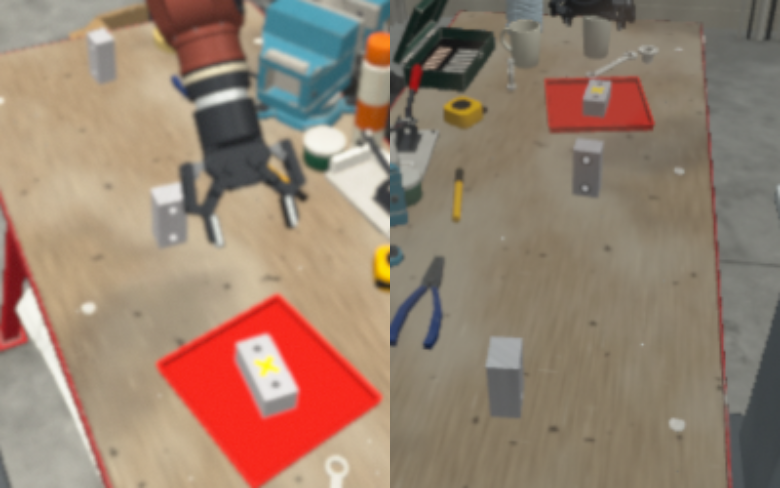

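The marked block lies in the tray with the cross up (crop 266,366), about 1 mm and 6 mm off the tray's middle. Both plain blocks are standing. I'll hand it in.

```bash
python3 -c "
from cell import bot
print(bot.close_job())"
```

```text
the job is handed in; nothing more can be done
None
```

I handed in the job at about 25 s on the robot clock: all three blocks stood on end together, and now the marked block lies flat in the tray with its cross up, both plain blocks are still standing, and the bystanders were not touched (no verdict was returned).

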